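# Load the board tester and latch its sliding guard

## Task

Load the power-supply board into the tester: set its carrier flat between the four corner guides of the nest, with the white plug towards the latch end. Then slide the clear guard shut over it until the spring latch clicks and keeps it shut by itself; how far it has to go differs, so feel for the click and stop there, rather than press hard into the rubber buffer just past it. Leave the other things on the bench where they are.

Things in the scene. Friction and masses are not known exactly. Their poses are not given: they have to be found in the camera images.
- board: Board on a brown carrier 70 x 100 x 10 mm (x, y, z), 0.28 kg; origin: centre of the underside. Amid its green top (z 12 mm) stands a finned aluminium heat sink, 14 mm thick in x, 44 long in y, z 12 to 46 mm: pinch it across x. White plug 40 x 10 x 10 mm along the -y end, three black capacitors 18 mm high along the +y end; free beside the sink within 29 mm of the middle in y.
- board_plug (a point): Middle of the carrier's lower edge at the plug end, 50 mm from the carrier's origin along its own -y.
- nest (a point): Where a seated carrier's origin lies: seat centre, 76 mm above the bench; axes the tester's and a seated carrier's: z up, y along the slide, -y to the latch. Aluminium corner guides stand 15 mm above the seat, flare out over the upper 7 mm, leave 1.5 mm of play each side. 55 mm free beyond them in x; head wall 71 mm off in -y. White chassis 230 x 555 mm, 70 mm high.
- nest_plug (a point): Point of the seat under the plug end of a seated carrier, 50 mm from nest along -y, by the tester's black contact block.
- guard_handle (a point): Middle of the grip bar of the guard's black bow handle; axes the tester's. Bar 12 mm thick, 110 mm long in x, axis 194 mm above the bench, 40 mm above the guard's top panel. The guard is a clear hood, 200 mm wide, open at the latch end; it reaches 145 mm ahead (-y) and 45 mm behind (+y) of the bar, and a steel tongue 22 mm wide 59 mm farther ahead.
- guard (a joint): Slide, m, growing as it opens to the tester's +y; starts at 0.225 to 0.255, drags with 1.5 N. From 0.030 on an ejector pushes back: 3 N, growing 0.1 N per mm; let go unlatched, the guard returns to about 0.03. The latch block was set by hand in slots, so it catches anywhere from -0.012 to +0.012; the tongue lifts the bolt from about 20 mm before that (6 N more; up to 17 N in all).
- latch (a joint): Lift of the sprung latch bolt (black knob on the head wall, top 209 mm above the bench), m: 0 when down, about 0.0055 while the tongue passes under it; drops to 0 with a click once the hook is past, and then holds the guard.
- buffer (a joint): Squeeze of the rubber buffer that stops the guard (black, 16 mm in diameter, 12 mm long, beside the latch), m: 0 when free. The guard meets it about 2 mm past the catch; it yields 1 mm per 15 N and must not be squeezed by more than 1.2 mm (18 N).
- spare_jig: Bystander: empty brown carrier, 70 x 100 x 10 mm with two low clips and no heat sink, lying on the bench; origin at the centre of its underside.
- fan: Bystander: black square cooling fan, 92 x 92 x 25 mm, lying flat; origin at the centre of its underside.
- parts_tray: Bystander: grey tray of small parts, 150 x 110 x 35 mm; origin at the centre of its underside.
Mind the look-alikes: they are no part of the job. Of the things like the board, leave any that is red; of the rest the larger one is meant.

How it is judged:
By the outcome, as a careful person would: the job done as asked, in the order asked, and still so for the second after the job is handed in, with the robot touching nothing.
It also fails if it takes over 70 s, if anything falls off the work surface, if the arm or the gripper's body presses on something with over 40 N, if the wrist force passes 120 N, or if a joint passes its speed limit or range.

## Robot

A 6-joint arm with a two-finger parallel gripper is mounted at the origin on the work surface. World frame = base frame: x ahead of the robot, y to its left, z up, the work surface at z = 0. Lengths are in mm, angles in rad, forces in N, time in s.
With the tool pointing down it reaches from about 350 to 875 mm from the base axis. Payload 4.2 kg.
Tool frame: the origin (TCP) lies midway between the tips of the shut fingers; the grasp point (between the pads) lies 19 mm behind it; z points along the fingers, y is the line along which they close (so a half turn about z gives the same grasp; the last joint's range is limited). The gripper opens to 85 mm and grips with 20 to 120 N. Pads are 22 mm wide; open, the fingers measure 114 mm over their backs; the gripper's body (76 mm by 85 mm) begins 54 mm behind the grasp point. The pads swing forward as they close: fully open they stand 13 mm farther back than shut.
Start: joints at [1.524, 0.385, 0.008, 0, -1.194, -0.259], TCP at [188.128, 595.993, 231.312] pointing down, gripper open.
Joint ranges: [-3.14, 3.14], [-1.21, 2.06], [-1.07, 1.41], [-3.16, 2.05], [-2.99, -0.16], [-3.1, 3.1]. Speed limits (rad/s): [2.79, 2.79, 3.14, 3.14, 3.14, 3.14].

## Interface

Orientations are given as a unit quaternion [x, y, z, w].
In Python, from bench import sensors, get_image, camera_params, job_done gives the robot as it stands.
- The arm moves only by the tool servo_tool, never from a script. Its argument "motion" is a list of rows, each an object with "travel": the shift along the tool's x, y, z as a fraction of full scale, a list of three; "rot": the turn, a rotation vector about the tool's x, y, z as a fraction of full scale, a list of three; "hand": the opening, from 0 (shut) to 1 (fully open). In form: [{"travel": [x, y, z], "rot": [wx, wy, wz], "hand": hand}, ...]. A call has 1 to 10 rows; each row shifts and turns the commanded pose from where the row before left it, along the tool's axes as they then stand; what a row does not reach is not made up. Full scale, the value 1, is 25 cm for a shift and 360 degrees for a turn. A row lasts 1/12 s, in which the tool goes at most 41.7 mm and 7.16 degrees, less where a joint would pass 70% of its speed; a pose out of reach is approached as far as the arm can. A call with a number of a shift or a turn outside -1 to 1 is refused whole. A call with a gripper value outside its range is refused whole. The fingers move at their own pace and stop on an object; the grip force is fixed at half the most. Time passes only in rows, so rows that do not move let the fingers close. It gives the time, the measured TCP pose, the force, the opening and the grip force at its end, in the units of the state.
- sensors.read_state(): the state, without advancing time (a new reading comes with each control period).
- get_image(name): name is "scene" or "side" or "wrist"; returns (picture, depth): 400x640x3 uint8, red, green, blue; 400x640 float32, mm along the optical axis (not along the pixel's ray), 0 where there is no reading.
- camera_params(name): a dict with "camera_matrix" (3x3 intrinsics, pixels), "R" (3x3) and "t" (3): a world point X has camera coordinates R X + t; the wrist camera has in their place "mount" (4x4, takes a point from camera to tool coordinates, whose origin is the TCP and whose axes are the flange's). Camera axes: x right, y down, z forward; pixel columns grow to the right and rows downward; lengths in mm; the calibration is good to about 2 mm. A picture is of the moment at which its call begins: read the wrist's pose just before it. camera_params takes no time and is no camera call.
- job_done(): hands the job in; it is judged then, once.
The state is a dict: "clock": time; "joints": joint angles; "joint_vel": joint speeds; "joint_efforts": joint torques, N m; "position": TCP position; "ee_rot": TCP orientation; "contact_force": force on the tool from outside, world axes, zero at the start; "wrist_torque": the same for the moment, N m; "gripper_width": finger opening in mm; "grasp_force": force on a finger pad.
Only numpy, scipy, OpenCV 4.12 (cv2) and the standard library are available. Lean on these libraries where they do the work, as an engineer would, in place of code of your own. Each camera call takes 0.05 s, during which the arm holds its last target. There are 200 camera calls.

## Working session

There is one attempt and no reset: what is moved stays moved. The work goes in short steps, Python scripts to look and compute and a tool call to move; the robot and the scene stay as the last step left them, time stands still between calls to the robot, and variables do not carry over. Pictures are saved under pics/ and viewed, at most 10 in all, crops included, and the job is handed in when it is done.

Besides the shell and the picture viewer there is one more tool, called after "Emit:" by a JSON object that holds its "name" and its "arguments". servo_tool: Moves the arm, as the interface text tells. Its arguments: {"type":"object","properties":{"motion":{"type":"array"}},"required":["motion"]}

```bash
ls; mkdir -p pics
cat > h.py <<'E'
import numpy as np, cv2
from bench import sensors, get_image, camera_params, job_done
from scipy.spatial.transform import Rotation as Rn
def cam(name):
    s=sensors.read_state(); p=camera_params(name); im,d=get_image(name)
    K=np.array(p["camera_matrix"])
    if name=="wrist":
        M=np.array(p["mount"]); T=np.eye(4); T[:3,:3]=Rn.from_quat(s["ee_rot"]).as_matrix(); T[:3,3]=s["position"]
        C=T@M
    else:
        R=np.array(p["R"]); C=np.eye(4); C[:3,:3]=R.T; C[:3,3]=-R.T@np.array(p["t"])
    return im,d,K,C
def world(d,K,C):
    v,u=np.mgrid[:d.shape[0],:d.shape[1]]
    P=np.stack([(u-K[0,2])/K[0,0]*d,(v-K[1,2])/K[1,1]*d,d,np.ones_like(d)],-1)
    W=(P@C.T)[...,:3]; W[d<=0]=np.nan
    return W
def save(n,im): cv2.imwrite(f"pics/{n}.png",im[...,::-1])
E
python3 - <<'E'
from h import *
for n in ["scene","side","wrist"]:
    im,d,K,C=cam(n); np.savez(f"{n}0.npz",im=im,d=d,K=K,C=C); save(n+"0",im); print(n,K.round(1).tolist(),C.round(2).tolist())
print(sensors.read_state())
a=cv2.imread("pics/scene0.png");b=cv2.imread("pics/side0.png")
E
```

```text
pics
scene [[378.3, 0.0, 319.5], [0.0, 378.3, 197.8], [0.0, 0.0, 1.0]] [[-0.56, 0.43, -0.71, 1431.08], [0.83, 0.3, -0.47, 638.96], [0.01, -0.85, -0.52, 871.93], [0.0, 0.0, 0.0, 1.0]]
side [[440.7, 0.0, 316.4], [0.0, 440.7, 195.5], [0.0, 0.0, 1.0]] [[0.17, -0.94, 0.3, 42.42], [-0.98, -0.16, 0.05, -81.63], [0.0, -0.3, -0.95, 1423.16], [0.0, 0.0, 0.0, 1.0]]
wrist [[276.9, 0.0, 316.2], [0.0, 276.9, 201.8], [0.0, 0.0, 1.0]] [[-0.3, -0.91, -0.27, 256.7], [-0.95, 0.29, 0.08, 575.6], [0.0, 0.28, -0.96, 371.63], [0.0, 0.0, 0.0, 1.0]]
{'clock': 0.15, 'joints': array([ 1.52359057e+00,  3.85378201e-01,  6.94698801e-03, -3.52914840e-04,
       -1.19399006e+00, -2.58592146e-01]), 'joint_vel': array([-0.00139789, -0.00163317,  0.00483536,  0.00155289, -0.00128795,
        0.00163339]), 'joint_efforts': array([-6.03285025e-05, -3.92679226e+01,  1.88580644e+01,  4.18858320e+00,
       -3.41646242e-03,  3.04285637e-07]), 'position': array([188.01676108, 595.5937797 , 230.4766129 ]), 'ee_rot': array([ 9.88323459e-01, -1.52368150e-01, -7.73965413e-05,  8.25245369e-04]), 'contact_force': array([ 0.02027877,  0.5701604 , -0.38667622]), 'wrist_torque': array([-0.01052612, -0.01798161, -0.00552863]), 'grasp_force': 0.0, 'gripper_width': 85.63765715894833}
```

View pics/scene0.png

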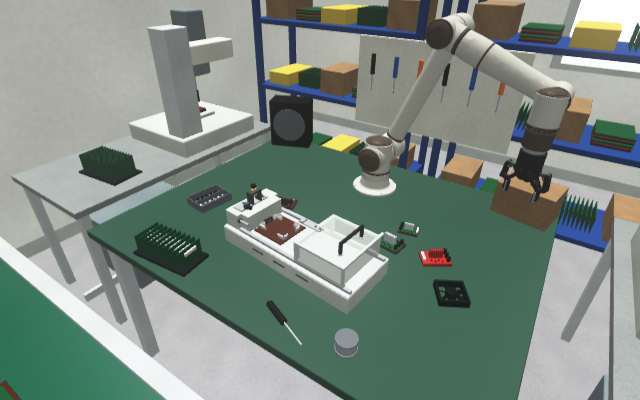

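View pics/side0.png

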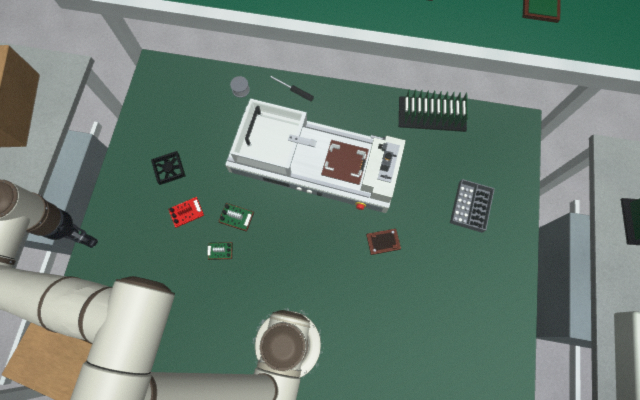

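The side view is overhead. It shows the larger green board at about (236,215), a small decoy at (220,250), the red one at (186,212), the tester seat (brown) at (345,160), the latch block at (388,160) and the handle bar at (252,125). I'll zoom in and measure.

Run:
```python
from h import *
z=np.load("side0.npz"); W=world(z["d"],z["K"],z["C"]); im=z["im"]
a=cv2.resize(im[180:270,160:270],None,fx=5,fy=5,interpolation=cv2.INTER_CUBIC)
b=cv2.resize(im[95:215,225:410],None,fx=4,fy=4,interpolation=cv2.INTER_CUBIC)
save("a",a);save("b",b)
for (u,v) in [(236,215),(220,250),(186,212),(252,125),(345,160),(388,160)]: print(u,v,W[v,u].round(1))
# bench-height residual, board cluster
reg=np.zeros(W.shape[:2],bool); reg[195:235,212:262]=1
hsv=cv2.cvtColor(im,cv2.COLOR_RGB2HSV)
P=W[reg&(W[...,2]>6)]; 
m=cv2.minAreaRect(P[:,:2].astype(np.float32)); print("board",m,np.percentile(P[:,2],[5,50,95,100]))
S=P[P[:,2]>32]; print("sink",len(S),cv2.minAreaRect(S[:,:2].astype(np.float32)),S.mean(0))
Q=W[195:235,212:262]; I=im[195:235,212:262]
w=(I.min(-1)>190)&(Q[...,2]>15)&(Q[...,2]<28); print("white low",Q[w].mean(0),w.sum())
c=(I.max(-1)<60)&(Q[...,2]>20); print("black high",Q[c].mean(0),c.sum())
reg[:]=0; reg[95:215,225:410]=1
H=W[reg&(W[...,2]>180)&(W[...,2]<206)]; print("hi",len(H))
B=W[100:160,235:275]; B=B[(B[...,2]>183)&(B[...,2]<206)]; print("bar",len(B),B.mean(0),cv2.minAreaRect(B[:,:2].astype(np.float32)))
C=W[reg&(W[...,2]>40)]; print("tester",cv2.minAreaRect(C[:,:2].astype(np.float32)))
hb=W[135:185,318:372]; hi=im[135:185,318:372].astype(int)
br=(hi[...,0]>hi[...,2]+25)&(hi[...,2]<90)&(hb[...,2]>60)&(hb[...,2]<90); X=hb[br]; print("brown",len(X),np.median(X,0),cv2.minAreaRect(X[:,:2].astype(np.float32)))
```

```text
236 215 [361.5 237.9  46.9]
220 250 [243.3 264.9  33.9]
186 212 [351.  411.8  12. ]
252 125 [614.  219.4 197.6]
345 160 [600.4 -79.6  73.2]
388 160 [ 577.  -208.   184.1]
board ((374.6735534667969, 248.90399169921875), (131.0310516357422, 167.0901336669922), 10.010540962219238) [ 6.89726855 12.4727754  43.55711182 53.53320033]
sink 74 ((367.4286193847656, 255.31597900390625), (62.30786895751953, 50.656490325927734), 82.08702850341797) [365.44864879 250.02456167  41.76981079]
white low [360.66612793 203.99729347  21.1370178 ] 31
black high [367.82416306 283.4423405   28.94729287] 37
hi 251
bar 149 [620.08296435 221.46924434 197.41363833] ((622.24560546875, 221.45504760742188), (13.44815444946289, 119.34487915039062), 85.87698364257812)
tester ((623.1265869140625, 8.00341796875), (413.6609191894531, 627.12744140625), 11.698525428771973)
brown 1083 [591.41696827 -78.53248702  75.26406086] ((594.2161865234375, -79.39895629882812), (124.31639862060547, 128.14698791503906), 84.59103393554688)
```

View pics/a.png

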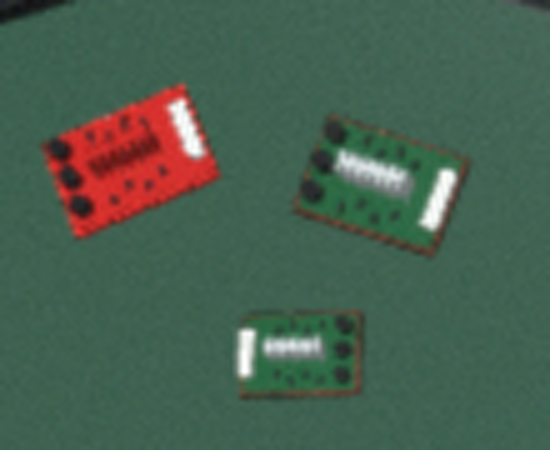

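View pics/b.png

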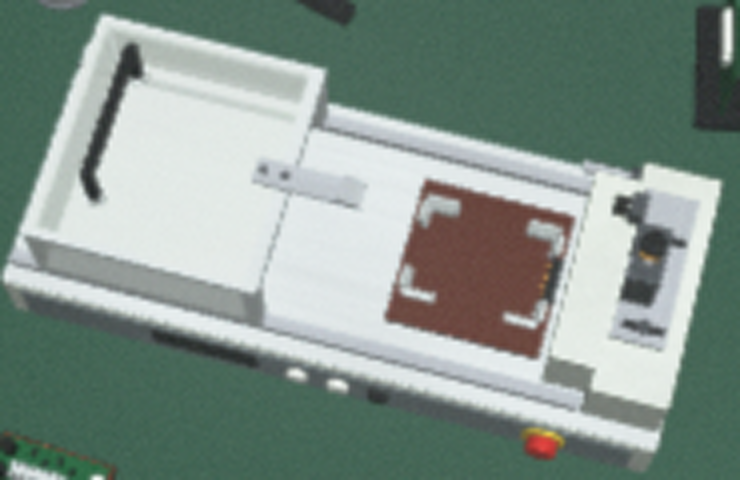

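In crop a the larger green board has its plug at the right (-y in the world) and its capacitors at the left. Its heading is within a few degrees of the tester's. In crop b the four guides centre on about (483,262), and the latch knob is at (652,240). I'll move above the board.

Emit:
{"name": "servo_tool", "arguments": {"motion": [{"travel": [0.11, 0.112, 0], "rot": [0, 0, 0], "hand": 1}, {"travel": [0.11, 0.112, 0], "rot": [0, 0, 0], "hand": 1}, {"travel": [0.11, 0.112, 0], "rot": [0, 0, 0], "hand": 1}, {"travel": [0.11, 0.112, 0], "rot": [0, 0, 0], "hand": 1}, {"travel": [0.11, 0.112, 0], "rot": [0, 0, 0], "hand": 1}, {"travel": [0.11, 0.112, 0], "rot": [0, 0, 0], "hand": 1}, {"travel": [0.11, 0.112, 0], "rot": [0, 0, 0], "hand": 1}, {"travel": [0.11, 0.112, 0], "rot": [0, 0, 0], "hand": 1}, {"travel": [0.11, 0.112, 0], "rot": [0, 0, 0], "hand": 1}, {"travel": [0.11, 0.112, 0], "rot": [0, 0, 0], "hand": 1}]}}

```text
clock: 0.98
position: [366.3, 244.3, 231.4]
ee_rot: [0.988, -0.152, 0.0, -0.0]
contact_force: [1.4, 0.1, -0.0]
gripper_width: 85.1
grasp_force: 0.0
```

Emit:
{"name": "servo_tool", "arguments": {"motion": [{"travel": [0, 0, 0], "rot": [0, 0, 0.0195], "hand": 1}, {"travel": [0, 0, 0], "rot": [0, 0, 0.0195], "hand": 1}, {"travel": [0, 0, 0], "rot": [0, 0, 0.0195], "hand": 1}, {"travel": [0, 0, 0], "rot": [0, 0, 0.0195], "hand": 1}, {"travel": [0, 0, 0], "rot": [0, 0, 0.0195], "hand": 1}, {"travel": [0, 0, 0], "rot": [0, 0, 0.0195], "hand": 1}, {"travel": [0, 0, 0], "rot": [0, 0, 0.0195], "hand": 1}, {"travel": [0, 0, 0], "rot": [0, 0, 0.0195], "hand": 1}, {"travel": [0, 0, 0], "rot": [0, 0, 0.0195], "hand": 1}, {"travel": [0, 0, 0], "rot": [0, 0, 0.0195], "hand": 1}]}}

```text
clock: 1.82
position: [365.9, 246.0, 231.1]
ee_rot: [0.719, -0.695, -0.0, 0.0]
contact_force: [-0.1, -0.1, 0.4]
gripper_width: 85.4
grasp_force: 0.0
```

Emit:
{"name": "servo_tool", "arguments": {"motion": [{"travel": [0, 0, 0], "rot": [0, 0, 0.0195], "hand": 1}, {"travel": [0, 0, 0], "rot": [0, 0, 0], "hand": 1}, {"travel": [0, 0, 0], "rot": [0, 0, 0], "hand": 1}]}}

```text
clock: 2.07
position: [365.9, 246.1, 231.2]
ee_rot: [-0.678, 0.735, 0.0, -0.0]
contact_force: [0.3, 0.0, -0.2]
gripper_width: 85.4
grasp_force: 0.0
```

```bash
cat > board.py <<'E'
from h import *
import sys
im,d,K,C=cam("wrist"); W=world(d,K,C); np.savez("w.npz",im=im,W=W,K=K,C=C)
s=sensors.read_state(); print(s["clock"],s["position"].round(1),Rn.from_quat(s["ee_rot"]).as_matrix().round(4).tolist(),s["joints"].round(2))
near=(np.hypot(W[...,0]-365,W[...,1]-245)<75)
g=near&(W[...,2]>6)&(W[...,2]<60)
n,l,st,_=cv2.connectedComponentsWithStats(g.astype(np.uint8)); k=1+np.argmax(st[1:,4]); m=l==k
P=W[m]; low=P[(P[:,2]<15)]; print("carrier",cv2.minAreaRect(low[:,:2].astype(np.float32)),len(low))
S=P[P[:,2]>36]; print("sink",cv2.minAreaRect(S[:,:2].astype(np.float32)),len(S),np.median(S,0))
I=im[m]; w=(I.min(-1)>170)&(P[:,2]>16)&(P[:,2]<30); print("plug",np.median(P[w],0),cv2.minAreaRect(P[w][:,:2].astype(np.float32)))
E
python3 board.py; python3 -c "
from h import *
z=np.load('w.npz'); save('w1',z['im'])"
```

```text
2.1167 [366.  246.1 231.2] [[-0.0798, -0.9968, -0.0002], [-0.9968, 0.0798, -0.0002], [0.0002, 0.0002, -1.0]] [ 0.96  0.07 -0.42 -0.   -1.09 -1.04]
carrier ((365.6229553222656, 246.8858184814453), (100.13155364990234, 70.04347229003906), 82.09322357177734) 2867
sink ((365.63360595703125, 246.71360778808594), (43.91092300415039, 13.900175094604492), 81.99378204345703) 328 [365.65804556 246.60836427  44.1564206 ]
plug [361.31587655 204.8501567   20.62148854] ((362.87060546875, 232.96670532226562), (68.03948974609375, 38.96567153930664), 84.12461853027344)
```

View pics/w1.png

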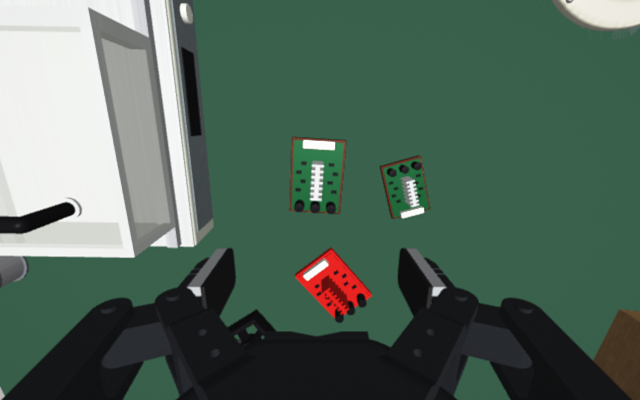

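The wrist view puts the board centre at (365.6, 246.8) with yaw -8° and a 100 x 70 rectangle, which matches the given size. The plug is at the far end (-y), and the red and small decoys stay clear. I'll descend and grip.

Emit:
{"name": "servo_tool", "arguments": {"motion": [{"travel": [-0.0025, 0.001, 0], "rot": [0, 0, 0.0095], "hand": 1}, {"travel": [0, 0, 0.13], "rot": [0, 0, 0], "hand": 1}, {"travel": [0, 0, 0.13], "rot": [0, 0, 0], "hand": 1}, {"travel": [0, 0, 0.13], "rot": [0, 0, 0], "hand": 1}, {"travel": [0, 0, 0.13], "rot": [0, 0, 0], "hand": 1}, {"travel": [0, 0, 0.13], "rot": [0, 0, 0], "hand": 1}, {"travel": [0, 0, 0.13], "rot": [0, 0, 0], "hand": 1}, {"travel": [0, 0, 0.04], "rot": [0, 0, 0], "hand": 1}, {"travel": [0, 0, 0.03], "rot": [0, 0, 0], "hand": 1}, {"travel": [0, 0, 0.007], "rot": [0, 0, 0], "hand": 1}]}}

```text
clock: 2.95
position: [365.7, 246.5, 16.0]
ee_rot: [-0.656, 0.755, -0.0, -0.001]
contact_force: [0.5, -0.3, 1.2]
gripper_width: 85.6
grasp_force: 0.0
```

Emit:
{"name": "servo_tool", "arguments": {"motion": [{"travel": [0, 0, 0], "rot": [0, 0, 0], "hand": 0}, {"travel": [0, 0, 0], "rot": [0, 0, 0], "hand": 0}, {"travel": [0, 0, 0], "rot": [0, 0, 0], "hand": 0}, {"travel": [0, 0, 0], "rot": [0, 0, 0], "hand": 0}, {"travel": [0, 0, 0], "rot": [0, 0, 0], "hand": 0}, {"travel": [0, 0, 0], "rot": [0, 0, 0], "hand": 0}, {"travel": [0, 0, 0], "rot": [0, 0, 0], "hand": 0}, {"travel": [0, 0, 0], "rot": [0, 0, 0], "hand": 0}, {"travel": [0, 0, 0], "rot": [0, 0, 0], "hand": 0}, {"travel": [0, 0, 0], "rot": [0, 0, 0], "hand": 0}]}}

```text
clock: 3.78
position: [366.1, 247.2, 17.7]
ee_rot: [-0.655, 0.755, 0.0, 0.001]
contact_force: [-1.0, -1.0, 6.4]
gripper_width: 13.2
grasp_force: 59.8
```

Emit:
{"name": "servo_tool", "arguments": {"motion": [{"travel": [0, 0, -0.05], "rot": [0, 0, 0], "hand": 0}, {"travel": [0, 0, -0.11], "rot": [0, 0, 0], "hand": 0}, {"travel": [0, 0, -0.14], "rot": [0, 0, 0], "hand": 0}, {"travel": [0, 0, -0.14], "rot": [0, 0, 0], "hand": 0}, {"travel": [0, 0, -0.14], "rot": [0, 0, 0], "hand": 0}, {"travel": [0, 0, -0.14], "rot": [0, 0, 0], "hand": 0}, {"travel": [0, 0, -0.14], "rot": [0, 0, 0], "hand": 0}, {"travel": [0, 0, -0.11], "rot": [0, 0, 0], "hand": 0}]}}

```text
clock: 4.45
position: [365.6, 246.6, 261.9]
ee_rot: [-0.655, 0.756, 0.0, 0.001]
contact_force: [1.1, 1.2, -3.5]
gripper_width: 12.9
grasp_force: 58.9
```

Emit:
{"name": "servo_tool", "arguments": {"motion": [{"travel": [0.041, -0.062, 0], "rot": [0, 0, 0], "hand": 0}, {"travel": [0.082, -0.1245, 0], "rot": [0, 0, 0], "hand": 0}, {"travel": [0.082, -0.1245, 0], "rot": [0, 0, 0], "hand": 0}, {"travel": [0.082, -0.1245, 0], "rot": [0, 0, 0], "hand": 0}, {"travel": [0.082, -0.1245, 0], "rot": [0, 0, 0], "hand": 0}, {"travel": [0.082, -0.1245, 0], "rot": [0, 0, 0], "hand": 0}, {"travel": [0.082, -0.1245, 0], "rot": [0, 0, 0], "hand": 0}, {"travel": [0.082, -0.1245, 0], "rot": [0, 0, 0], "hand": 0}, {"travel": [0.041, -0.062, 0], "rot": [0, 0, 0], "hand": 0}, {"travel": [0, 0, 0], "rot": [0, 0, 0], "hand": 0}]}}

```text
clock: 5.28
position: [590.6, 46.4, 257.2]
ee_rot: [-0.653, 0.757, 0.001, -0.001]
contact_force: [-0.6, -0.0, -3.2]
gripper_width: 13.2
grasp_force: 59.1
```

Emit:
{"name": "servo_tool", "arguments": {"motion": [{"travel": [0, 0, 0], "rot": [0, 0, 0], "hand": 0}, {"travel": [0, 0, 0], "rot": [0, 0, 0], "hand": 0}]}}

```text
clock: 5.45
position: [588.0, 49.3, 258.5]
ee_rot: [-0.655, 0.756, 0.001, -0.001]
contact_force: [0.0, 0.3, -2.7]
gripper_width: 13.0
grasp_force: 59.1
```

```bash
cat > nest.py <<'E'
from h import *
im,d,K,C=cam("wrist"); W=world(d,K,C); np.savez("w2.npz",im=im,W=W,K=K,C=C,d=d)
s=sensors.read_state(); print(s["clock"],s["position"].round(1),Rn.from_quat(s["ee_rot"]).as_matrix().round(4).tolist(),s["gripper_width"])
near=(np.hypot(W[...,0]-594,W[...,1]+79)<90)&(W[...,2]>40)&(W[...,2]<100)
g=near&(W[...,2]>81)
i=im.astype(int); br=near&(i[...,0]>i[...,2]+20)&(W[...,2]<81)
P=W[br]; print("brown",cv2.minAreaRect(P[:,:2].astype(np.float32)),len(P),np.median(P,0))
n,l,st,c=cv2.connectedComponentsWithStats(g.astype(np.uint8))
for k in range(1,n):
    if st[k,4]>8:
        Q=W[l==k]; print(st[k],Q.mean(0).round(1),Q.min(0).round(1),Q.max(0).round(1))
save("w2",cv2.resize(im,None,fx=1.25,fy=1.25))
E
python3 nest.py
```

```text
5.5 [587.9  49.6 259. ] [[-0.1413, -0.99, -0.0015], [-0.99, 0.1413, 0.0001], [0.0002, 0.0015, -1.0]] 12.873294538439465
brown ((596.2164306640625, -78.99446105957031), (129.40159606933594, 131.09466552734375), 84.42198181152344) 13456 [595.24983669 -81.14776821  74.64968506]
[240   0  28  36 526] [ 627.  -129.    87.6] [ 610.4 -140.1   81. ] [ 637.1 -111.9   92.5]
[269   0  37   9 223] [ 590.6 -133.9   85.8] [ 572.5 -137.7   81.1] [ 607.1 -129.8   90. ]
[309   0  26  32 414] [ 553.7 -120.6   87.3] [ 544.8 -132.1   81.2] [ 569.  -104.5   92.3]
[315  93  23  32 364] [563.  -28.3  88.3] [553.2 -46.1  81.3] [579.5 -15.8  92.8]
[251  97  26  30 396] [635.8 -35.7  88. ] [620.8 -53.9  81.1] [645.8 -21.4  91.7]
```

View pics/w2.png

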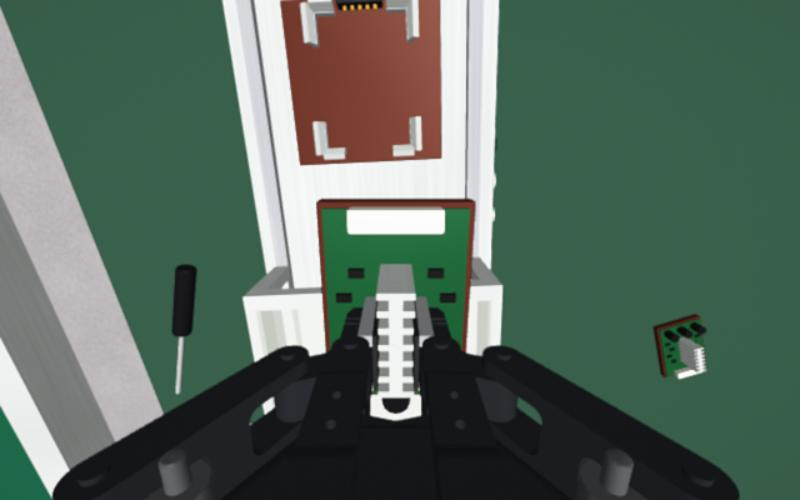

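The wrist view shows the board held straight, and the nest ahead is slightly cut off at the top edge. I'll go 35 mm farther, align the yaw and measure again.

Emit:
{"name": "servo_tool", "arguments": {"motion": [{"travel": [0.07, 0, 0], "rot": [0, 0, -0.006], "hand": 0}, {"travel": [0.07, 0, 0], "rot": [0, 0, 0], "hand": 0}, {"travel": [0, 0, 0], "rot": [0, 0, 0], "hand": 0}, {"travel": [0, 0, 0], "rot": [0, 0, 0], "hand": 0}, {"travel": [0, 0, 0], "rot": [0, 0, 0], "hand": 0}, {"travel": [0, 0, 0], "rot": [0, 0, 0], "hand": 0}]}}

```text
clock: 6.0
position: [584.5, 15.5, 259.8]
ee_rot: [-0.67, 0.743, 0.0, 0.0]
contact_force: [-0.6, -0.4, -2.6]
gripper_width: 13.1
grasp_force: 59.2
```

```bash
cat >> nest.py <<'E'
# guides only, top band
y=np.radians(-5.7); ex=np.array([np.cos(y),np.sin(y)]); ey=np.array([-np.sin(y),np.cos(y)])
G=[]
for k in range(1,n):
    if st[k,4]>8:
        Q=W[l==k]; r=(Q[:,:2]-[594,-79]); a=r@ex; b=r@ey
        print("xy-range in tester axes",np.percentile(a,[1,99]).round(1),np.percentile(b,[1,99]).round(1))
a=(P[:,:2]-[594,-79])@ex; b=(P[:,:2]-[594,-79])@ey; print("brown",np.percentile(a,[.5,99.5]),np.percentile(b,[.5,99.5]))
# board in hand, tool coords
R=Rn.from_quat(s["ee_rot"]).as_matrix(); T=(W-s["position"])@R
m=(np.abs(T[...,0]-20)<60)&(np.abs(T[...,1])<60)&(T[...,2]>-8)&(T[...,2]<15)&(d>0)
bm=m&(i[...,0]>i[...,2]+15)|m&(i[...,1]>i[...,0]+15)|m&(i.min(-1)>180)
q=T[bm]; print("board tool",[np.percentile(q[:,j],[.3,50,99.7]).round(1) for j in range(3)])
e=q[(q[:,2]>0)]; 
for lo in np.arange(-30,31,10):
    t=q[np.abs(q[:,1]-lo)<2]; print(lo,t[:,0].max().round(1),end="; ")
E
python3 nest.py
```

```text
6.05 [584.5  15.4 259.7] [[-0.1033, -0.9947, 0.0002], [-0.9947, 0.1033, 0.0002], [-0.0003, -0.0002, -1.0]] 13.373967725068901
brown ((596.2681274414062, -78.8687973022461), (130.43467712402344, 130.6651153564453), 84.38824462890625) 12281 [594.93067889 -81.85689207  74.6277654 ]
[239  17 115   9 747] [ 587.  -149.9   90.9] [ 532.1 -155.5   81. ] [ 641.6 -144.3  100. ]
[278  29  36  17 519] [ 589.6 -137.9   87.7] [ 571.6 -145.6   81.1] [ 607.7 -130.    90.9]
[251  34  26  36 521] [ 626.1 -130.6   87.8] [ 610.3 -143.3   81. ] [ 637.  -112.3   92.4]
[317  34  25  35 478] [ 554.7 -123.9   88. ] [ 544.5 -137.1   81.3] [ 568.9 -104.5   92.4]
[318 127  22  29 332] [563.5 -28.3  88.1] [553.5 -46.1  81. ] [579.3 -15.9  92.4]
[257 128  24  28 355] [635.8 -35.5  88. ] [621.  -53.6  81. ] [645.6 -22.   92.5]
xy-range in tester axes [-53.5  53.7] [-71.9 -70.7]
xy-range in tester axes [-16.   18.9] [-65.2 -52.5]
xy-range in tester axes [22.3 46.5] [-60.6 -29.7]
xy-range in tester axes [-44.2 -20. ] [-60.3 -30. ]
xy-range in tester axes [-44.1 -20.7] [29.4 59.6]
xy-range in tester axes [21.9 46.2] [30.1 59.4]
brown [-62.55221483  65.42714397] [-63.08640471  64.35509478]
board tool [array([-21.5,  27.8,  49.7]), array([-34.7,  -0.3,  34.4]), array([-4.7,  7.1, 14.1])]
-30 49.9; -20 49.8; -10 49.8; 0 49.7; 10 49.8; 20 49.8; 30 49.8;
```

View pics/w2.png

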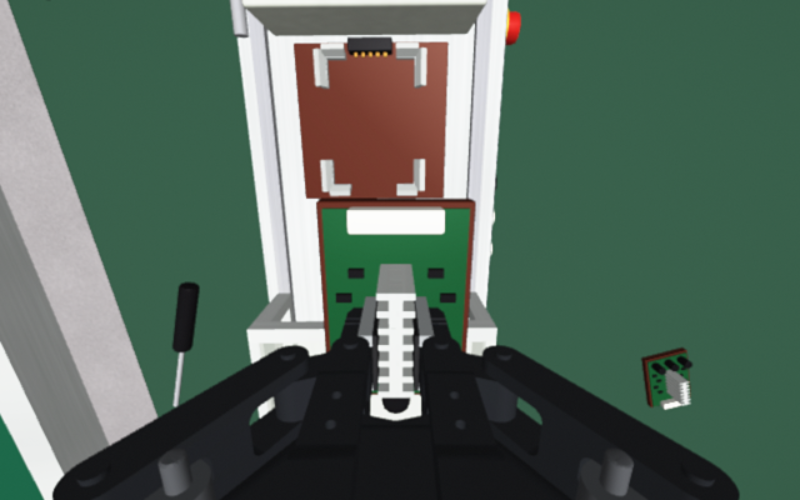

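The guides measure symmetric about (595.2, -79.4) with yaw -5.7°, and the head wall lies at -71 mm as given. The plug edge is 49.8 mm ahead of the TCP. I'll move over the nest and descend to about 5 mm above the guide tops.

Emit:
{"name": "servo_tool", "arguments": {"motion": [{"travel": [0.05, -0.0116, 0], "rot": [0, 0, 0], "hand": 0}, {"travel": [0.1, -0.022, 0], "rot": [0, 0, 0], "hand": 0}, {"travel": [0.1, -0.022, 0], "rot": [0, 0, 0], "hand": 0}, {"travel": [0.08, -0.018, 0], "rot": [0, 0, -0.0005], "hand": 0}, {"travel": [0.043, -0.008, 0], "rot": [0, 0, 0], "hand": 0}, {"travel": [0, 0, 0.13], "rot": [0, 0, 0], "hand": 0}, {"travel": [0, 0, 0.13], "rot": [0, 0, 0], "hand": 0}, {"travel": [0, 0, 0.13], "rot": [0, 0, 0], "hand": 0}, {"travel": [0, 0, 0.12], "rot": [0, 0, 0], "hand": 0}, {"travel": [0, 0, 0.07], "rot": [0, 0, 0], "hand": 0}]}}

```text
clock: 6.88
position: [593.1, -80.4, 110.8]
ee_rot: [-0.67, 0.742, 0.002, -0.002]
contact_force: [0.1, 0.8, -2.2]
gripper_width: 13.1
grasp_force: 59.1
```

Emit:
{"name": "servo_tool", "arguments": {"motion": [{"travel": [0, 0, 0], "rot": [0, 0, 0], "hand": 0}, {"travel": [0, 0, 0], "rot": [0, 0, 0], "hand": 0}, {"travel": [0, 0, 0], "rot": [0, 0, 0], "hand": 0}]}}

```text
clock: 7.13
position: [596.7, -80.4, 116.3]
ee_rot: [-0.671, 0.742, -0.001, 0.001]
contact_force: [0.1, 0.0, -2.3]
gripper_width: 13.1
grasp_force: 59.1
```

Run:
```python
from h import *
s=sensors.read_state(); print(s["position"].round(1),Rn.from_quat(s["ee_rot"]).as_matrix().round(4).tolist(),s["contact_force"].round(1))
im,d,K,C=cam("scene"); print((np.array([595.2,-79.4])-s["position"][:2]).round(2))
```

```text
[596.7 -80.4 116.3] [[-0.1006, -0.9949, 0.0033], [-0.9949, 0.1006, -0.0004], [0.0, -0.0033, -1.0]] [ 0.1  0.  -2.3]
[-1.54  0.95]
```

Emit:
{"name": "servo_tool", "arguments": {"motion": [{"travel": [-0.003, 0.0065, 0], "rot": [0, 0, 0], "hand": 0}, {"travel": [0, 0, 0.01], "rot": [0, 0, 0], "hand": 0}, {"travel": [0, 0, 0.01], "rot": [0, 0, 0], "hand": 0}, {"travel": [0, 0, 0.01], "rot": [0, 0, 0], "hand": 0}, {"travel": [0, 0, 0.01], "rot": [0, 0, 0], "hand": 0}, {"travel": [0, 0, 0], "rot": [0, 0, 0], "hand": 0}]}}

```text
clock: 7.68
position: [593.2, -79.5, 103.8]
ee_rot: [-0.67, 0.742, 0.0, -0.0]
contact_force: [-0.5, 0.0, -3.2]
gripper_width: 13.1
grasp_force: 59.2
```

Emit:
{"name": "servo_tool", "arguments": {"motion": [{"travel": [0, 0, 0.01], "rot": [0, 0, 0], "hand": 0}, {"travel": [0, 0, 0.01], "rot": [0, 0, 0], "hand": 0}, {"travel": [0, 0, 0], "rot": [0, 0, 0], "hand": 0}]}}

```text
clock: 7.93
position: [593.9, -79.5, 99.1]
ee_rot: [-0.67, 0.742, -0.0, 0.0]
contact_force: [1.0, -1.2, -3.5]
gripper_width: 13.3
grasp_force: 59.3
```

Emit:
{"name": "servo_tool", "arguments": {"motion": [{"travel": [0, -0.004, 0], "rot": [0, 0, 0], "hand": 0}, {"travel": [0, 0, 0.006], "rot": [0, 0, 0], "hand": 0}, {"travel": [0, 0, 0.006], "rot": [0, 0, 0], "hand": 0}, {"travel": [0, 0, 0.004], "rot": [0, 0, 0], "hand": 0}, {"travel": [0, 0, 0], "rot": [0, 0, 0], "hand": 0}, {"travel": [0, 0, 0], "rot": [0, 0, 0], "hand": 0}]}}

```text
clock: 8.43
position: [594.6, -79.6, 95.4]
ee_rot: [-0.67, 0.742, 0.0, -0.0]
contact_force: [0.2, -0.2, -3.0]
gripper_width: 13.0
grasp_force: 59.3
```

Emit:
{"name": "servo_tool", "arguments": {"motion": [{"travel": [0, 0, 0.004], "rot": [0, 0, 0], "hand": 0}, {"travel": [0, 0, 0.003], "rot": [0, 0, 0], "hand": 0}, {"travel": [0, 0, 0], "rot": [0, 0, 0], "hand": 0}, {"travel": [0, 0, 0], "rot": [0, 0, 0], "hand": 0}]}}

```text
clock: 8.77
position: [594.7, -79.6, 93.9]
ee_rot: [-0.67, 0.742, -0.0, 0.0]
contact_force: [-0.4, 0.2, -1.6]
gripper_width: 13.1
grasp_force: 59.3
```

Emit:
{"name": "servo_tool", "arguments": {"motion": [{"travel": [0, 0, 0.002], "rot": [0, 0, 0], "hand": 0}, {"travel": [0, 0, 0], "rot": [0, 0, 0], "hand": 0.15}, {"travel": [0, 0, 0], "rot": [0, 0, 0], "hand": 0.5}, {"travel": [0, 0, 0], "rot": [0, 0, 0], "hand": 0.6}, {"travel": [0, 0, 0], "rot": [0, 0, 0], "hand": 0.6}, {"travel": [0, 0, 0], "rot": [0, 0, 0], "hand": 0.6}, {"travel": [0, 0, 0], "rot": [0, 0, 0], "hand": 0.6}, {"travel": [0, 0, 0], "rot": [0, 0, 0], "hand": 0.6}]}}

```text
clock: 9.43
position: [594.7, -79.7, 93.3]
ee_rot: [-0.67, 0.742, -0.0, 0.0]
contact_force: [0.5, 0.0, -0.3]
gripper_width: 50.9
grasp_force: 0.0
```

Emit:
{"name": "servo_tool", "arguments": {"motion": [{"travel": [0, 0, -0.04], "rot": [0, 0, 0], "hand": 0.6}, {"travel": [0, 0, -0.12], "rot": [0, 0, 0], "hand": 0.6}, {"travel": [0, 0, -0.14], "rot": [0, 0, 0], "hand": 0.6}, {"travel": [0, 0, -0.14], "rot": [0, 0, 0], "hand": 0.6}, {"travel": [0, 0, -0.14], "rot": [0, 0, 0], "hand": 0.6}, {"travel": [-0.14, 0, 0], "rot": [0, 0, 0], "hand": 0.6}, {"travel": [-0.1, 0, 0], "rot": [0, 0, 0], "hand": 0.6}, {"travel": [0, 0, 0], "rot": [0, 0, 0], "hand": 0.6}, {"travel": [0, 0, 0], "rot": [0, 0, 0], "hand": 0.6}, {"travel": [0, 0, 0], "rot": [0, 0, 0], "hand": 0.6}]}}

```text
clock: 10.27
position: [600.6, -20.1, 238.6]
ee_rot: [-0.67, 0.742, -0.0, -0.0]
contact_force: [0.5, 0.6, 0.2]
gripper_width: 51.0
grasp_force: 0.0
```

Run:
```python
from h import *
im,d,K,C=cam("wrist"); W=world(d,K,C); s=sensors.read_state(); print(s["clock"],s["position"].round(1))
y=np.radians(-5.7); ex=np.array([np.cos(y),np.sin(y)]); ey=np.array([-np.sin(y),np.cos(y)])
r=W[...,:2]-[595.2,-79.4]; a=r@ex; b=r@ey
i=im.astype(int)
g=(abs(a)<32)&(abs(b)<47)&(W[...,2]>60)&(i[...,1]>i[...,0]+20)
P=W[g]; A=np.c_[a[g],b[g],np.ones(g.sum())]; k,_,_,_=np.linalg.lstsq(A,P[:,2],rcond=None); print("top plane (slopes, z; expect 88)",k.round(4))
m=(abs(a)<45)&(abs(b)<60)&(W[...,2]>82)&(W[...,2]<87)&(i[...,0]>i[...,2]+15); print("carrier rim",np.percentile(a[m],[1,99]),np.percentile(b[m],[1,99]))
S=(abs(a)<20)&(abs(b)<35)&(W[...,2]>112); print("sink",cv2.minAreaRect(np.c_[a[S],b[S]].astype(np.float32)))
save("w3",cv2.resize(im[:300],None,fx=1.25,fy=1.25))
# handle from side
im,d,K,C=cam("side"); W=world(d,K,C); r=W[...,:2]-[595.2,-79.4]; a=r@ex; b=r@ey
h=(abs(a)<60)&(b>230)&(b<370)&(W[...,2]>185)&(W[...,2]<208)&(im.max(-1)<90); print("bar",h.sum(),np.percentile(a[h],[2,98]),np.percentile(b[h],[5,50,95]),np.median(W[h],0))
```

```text
10.3167 [600.5 -20.5 238.4]
top plane (slopes, z; expect 88) [-6.25000e-02  7.68000e-02  8.82064e+01]
carrier rim [-35.43791966  34.28854849] [-55.04006839  48.95713045]
sink ((-0.6484866142272949, 0.0095062255859375), (43.51103973388672, 13.72949504852295), 89.24549102783203)Traceback (most recent call last):
  File "<stdin>", line 13, in <module>
    return _quantile_unchecked(
        a, q, axis, out, overwrite_input, method, keepdims, weights)
    return _ureduce(a,
                    func=_quantile_ureduce_func,
    ...<5 lines>...
                    overwrite_input=overwrite_input,
                    method=method)
    r = func(a, **kwargs)
    result = _quantile(arr,
                       quantiles=q,
    ...<2 lines>...
                       out=out,
                       weights=wgt)
    slices_having_nans = np.isnan(arr[-1, ...])
                                  ~~~^^^^^^^^^
IndexError: index -1 is out of bounds for axis 0 with size 0
```

View pics/w3.png

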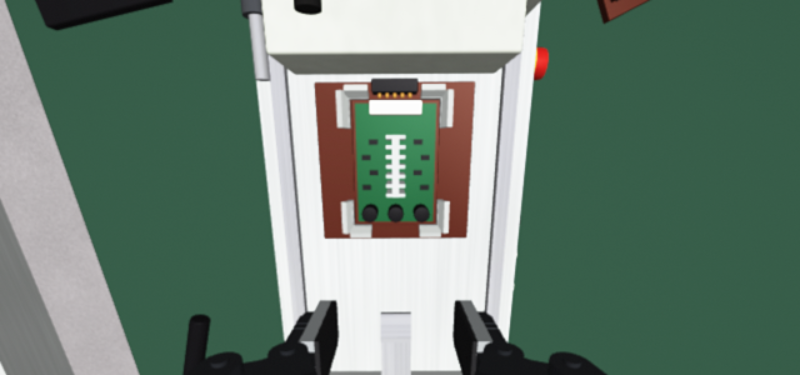

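The board is seated between the guides: sink at (-0.6, 0.0) in nest axes, plug towards the latch, and top height 88.2, as expected. Next I'll shut the fingers, fly over and behind the handle bar, and measure the bar there.

Emit:
{"name": "servo_tool", "arguments": {"motion": [{"travel": [-0.07, 0, 0], "rot": [0, 0, 0], "hand": 0}, {"travel": [-0.14, 0, 0], "rot": [0, 0, 0], "hand": 0}, {"travel": [-0.14, 0, 0], "rot": [0, 0, 0], "hand": 0}, {"travel": [-0.14, 0, 0], "rot": [0, 0, 0], "hand": 0}, {"travel": [-0.14, 0, 0], "rot": [0, 0, 0], "hand": 0}, {"travel": [-0.14, 0, 0], "rot": [0, 0, 0], "hand": 0}, {"travel": [-0.14, 0, 0], "rot": [0, 0, 0], "hand": 0}, {"travel": [-0.14, 0, 0], "rot": [0, 0, 0], "hand": 0}, {"travel": [-0.09, 0, 0], "rot": [0, 0, 0], "hand": 0}, {"travel": [0, 0, 0], "rot": [0, 0, 0], "hand": 0}]}}

```text
clock: 11.2
position: [629.9, 267.0, 237.0]
ee_rot: [-0.671, 0.741, 0.0, -0.0]
contact_force: [0.9, 0.2, 0.7]
gripper_width: 0.1
grasp_force: 0.0
```

Emit:
{"name": "servo_tool", "arguments": {"motion": [{"travel": [0, 0, 0], "rot": [0, 0, 0], "hand": 0}, {"travel": [0, 0, 0], "rot": [0, 0, 0], "hand": 0}, {"travel": [0, 0, 0], "rot": [0, 0, 0], "hand": 0}]}}

```text
clock: 11.45
position: [629.8, 262.1, 238.4]
ee_rot: [-0.67, 0.743, -0.0, -0.0]
contact_force: [-0.5, -0.0, 0.0]
gripper_width: 0.0
grasp_force: 0.0
```

```bash
cat > bar.py <<'E'
from h import *
y=np.radians(-5.7); ex=np.array([np.cos(y),np.sin(y)]); ey=np.array([-np.sin(y),np.cos(y)])
s=sensors.read_state(); r=s["position"][:2]-[595.2,-79.4]; print(s["clock"],"tcp nest",r@ex,r@ey,s["position"][2],s["contact_force"])
R=Rn.from_quat(s["ee_rot"]).as_matrix()
def ab(W): r=W[...,:2]-[595.2,-79.4]; return r@ex,r@ey
for nme in ["wrist","side"]:
    im,d,K,C=cam(nme); W=world(d,K,C); a,b=ab(W); T=(W-s["position"])@R
    h=(abs(a)<58)&(b>20)&(b<340)&(W[...,2]>188)&(W[...,2]<207)&(im.max(-1)<90)&~((abs(T[...,0])<25)&(abs(T[...,1])<30))
    if h.sum()>10: print(nme,"bar",h.sum(),np.percentile(a[h],[2,98]).round(1),np.percentile(b[h],[2,50,98]).round(1),np.percentile(W[h][:,2],[2,50,98]).round(1))
    i=im.astype(int); g=(abs(a)<32)&(abs(b)<47)&(W[...,2]>80)&(W[...,2]<96)&(i[...,1]>i[...,0]+20)
    if g.sum()>100:
        k=np.linalg.lstsq(np.c_[a[g],b[g],np.ones(g.sum())],W[g][:,2],rcond=None)[0]; print(nme,"board plane",k.round(3),g.sum())
    kn=(abs(a)<30)&(b<-75)&(b>-150)&(W[...,2]>195)&(W[...,2]<225)
    if kn.sum(): print(nme,"knob",kn.sum(),W[kn][:,2].max(),np.median(W[kn][:,2]),np.median(b[kn]))
E
python3 bar.py
```

```text
11.45 tcp nest 0.5367057173946072 343.2431180595719 238.42424632671472 [-0.46085053 -0.03509031  0.03393678]
wrist bar 2937 [-55.5  54.5] [298.1 303.  309.1] [194.  197.7 199.5]
side bar 98 [-54.7  52. ] [297.6 302.4 306.8] [192.1 198.3 203.7]
side board plane [-1.3000e-02 -5.0000e-03  8.7485e+01] 321
side knob 38 215.3622324629057 207.14376676425354 -125.94275464765761
```

The bar is at nest-y 303, with its axis about 194 high as given, and the board lies flat. I'll descend behind the bar to TCP z 172 and make contact.

Emit:
{"name": "servo_tool", "arguments": {"motion": [{"travel": [0, 0, 0.08], "rot": [0, 0, 0], "hand": 0}, {"travel": [0, 0, 0.1], "rot": [0, 0, 0], "hand": 0}, {"travel": [0, 0, 0.06], "rot": [0, 0, 0], "hand": 0}, {"travel": [0, 0, 0.025], "rot": [0, 0, 0], "hand": 0}, {"travel": [0, 0, 0], "rot": [0, 0, 0], "hand": 0}, {"travel": [0.04, 0, 0], "rot": [0, 0, 0], "hand": 0}, {"travel": [0.03, 0, 0], "rot": [0, 0, 0], "hand": 0}, {"travel": [0.02, 0, 0], "rot": [0, 0, 0], "hand": 0}, {"travel": [0.02, 0, 0], "rot": [0, 0, 0], "hand": 0}, {"travel": [0, 0, 0], "rot": [0, 0, 0], "hand": 0}]}}

```text
clock: 12.38
position: [627.2, 235.2, 173.4]
ee_rot: [-0.67, 0.742, -0.0, 0.001]
contact_force: [-0.2, -0.6, 0.1]
gripper_width: 0.1
grasp_force: 0.0
```

Emit:
{"name": "servo_tool", "arguments": {"motion": [{"travel": [0.03, 0, 0], "rot": [0, 0, 0], "hand": 0}, {"travel": [0.05, 0, 0], "rot": [0, 0, 0], "hand": 0}, {"travel": [0.07, 0, 0], "rot": [0, 0, 0], "hand": 0}, {"travel": [0.07, 0, 0], "rot": [0, 0, 0], "hand": 0}, {"travel": [0.07, 0, 0], "rot": [0, 0, 0], "hand": 0}, {"travel": [0.07, 0, 0], "rot": [0, 0, 0], "hand": 0}, {"travel": [0.07, 0, 0], "rot": [0, 0, 0], "hand": 0}, {"travel": [0.06, 0, 0], "rot": [0, 0, 0], "hand": 0}, {"travel": [0.04, 0, 0], "rot": [0, 0, 0], "hand": 0}, {"travel": [0.03, 0, 0], "rot": [0, 0, 0], "hand": 0}]}}

```text
clock: 13.22
position: [612.0, 95.0, 171.9]
ee_rot: [-0.67, 0.743, 0.0, -0.001]
contact_force: [-0.5, 1.3, 1.9]
gripper_width: -0.2
grasp_force: 0.9
```

```bash
python3 bar.py
```

```text
13.2167 tcp nest -0.637096831712974 175.2253161025705 171.85255272743476 [-0.46904749  1.32854134  1.89832764]
wrist bar 3065 [-56.6  56.2] [153.3 157.  163.9] [191.4 197.5 199.3]
side bar 35 [-55.7  53.7] [151.4 154.9 159.8] [193.5 198.3 203. ]
side board plane [-2.2000e-02 -1.3000e-02  8.6806e+01] 163
side knob 38 215.22942285034037 207.78951139381513 -125.67930713300117
```

Emit:
{"name": "servo_tool", "arguments": {"motion": [{"travel": [0.025, 0, 0], "rot": [0, 0, 0], "hand": 0}, {"travel": [0.025, 0, 0], "rot": [0, 0, 0], "hand": 0}, {"travel": [0.025, 0, 0], "rot": [0, 0, 0], "hand": 0}, {"travel": [0.025, 0, 0], "rot": [0, 0, 0], "hand": 0}, {"travel": [0.02, 0, 0], "rot": [0, 0, 0], "hand": 0}, {"travel": [0.02, 0, 0], "rot": [0, 0, 0], "hand": 0}, {"travel": [0.02, 0, 0], "rot": [0, 0, 0], "hand": 0}, {"travel": [0.01, 0, 0], "rot": [0, 0, 0], "hand": 0}, {"travel": [0, 0, 0], "rot": [0, 0, 0], "hand": 0}]}}

```text
clock: 14.07
position: [608.2, 53.8, 172.2]
ee_rot: [-0.67, 0.742, -0.0, -0.0]
contact_force: [0.0, -0.7, -1.0]
gripper_width: 0.3
grasp_force: 0.0
```

Emit:
{"name": "servo_tool", "arguments": {"motion": [{"travel": [0.01, 0, 0], "rot": [0, 0, 0], "hand": 0}, {"travel": [0.01, 0, 0], "rot": [0, 0, 0], "hand": 0}, {"travel": [0.01, 0, 0], "rot": [0, 0, 0], "hand": 0}, {"travel": [0, 0, 0], "rot": [0, 0, 0], "hand": 0}]}}

```text
clock: 14.4
position: [607.7, 46.8, 172.3]
ee_rot: [-0.67, 0.742, -0.0, -0.0]
contact_force: [-0.1, -0.6, -0.0]
gripper_width: 0.0
grasp_force: 0.1
```

Emit:
{"name": "servo_tool", "arguments": {"motion": [{"travel": [0.01, 0, 0], "rot": [0, 0, 0], "hand": 0}, {"travel": [0.01, 0, 0], "rot": [0, 0, 0], "hand": 0}, {"travel": [0.01, 0, 0], "rot": [0, 0, 0], "hand": 0}, {"travel": [0.01, 0, 0], "rot": [0, 0, 0], "hand": 0}]}}

```text
clock: 14.73
position: [606.8, 37.1, 172.3]
ee_rot: [-0.67, 0.742, -0.0, 0.0]
contact_force: [0.6, 0.9, 0.9]
gripper_width: 0.3
grasp_force: 0.8
```

Emit:
{"name": "servo_tool", "arguments": {"motion": [{"travel": [0.008, 0, 0], "rot": [0, 0, 0], "hand": 0}, {"travel": [0.008, 0, 0], "rot": [0, 0, 0], "hand": 0}, {"travel": [0.008, 0, 0], "rot": [0, 0, 0], "hand": 0}, {"travel": [0, 0, 0], "rot": [0, 0, 0], "hand": 0}]}}

```text
clock: 15.07
position: [605.9, 30.7, 172.1]
ee_rot: [-0.67, 0.742, -0.0, -0.0]
contact_force: [-0.9, 0.5, -0.4]
gripper_width: -0.2
grasp_force: 0.1
```

Emit:
{"name": "servo_tool", "arguments": {"motion": [{"travel": [0.008, 0, 0], "rot": [0, 0, 0], "hand": 0}, {"travel": [0.008, 0, 0], "rot": [0, 0, 0], "hand": 0}, {"travel": [0.008, 0, 0], "rot": [0, 0, 0], "hand": 0}, {"travel": [0, 0, 0], "rot": [0, 0, 0], "hand": 0}]}}

```text
clock: 15.4
position: [605.2, 24.9, 172.0]
ee_rot: [-0.67, 0.742, -0.0, -0.0]
contact_force: [-0.3, 0.9, 0.6]
gripper_width: -0.3
grasp_force: 0.2
```

Emit:
{"name": "servo_tool", "arguments": {"motion": [{"travel": [0.008, 0, 0], "rot": [0, 0, 0], "hand": 0}, {"travel": [0.008, 0, 0], "rot": [0, 0, 0], "hand": 0}, {"travel": [0, 0, 0], "rot": [0, 0, 0], "hand": 0}]}}

```text
clock: 15.65
position: [604.9, 21.2, 172.0]
ee_rot: [-0.67, 0.742, 0.0, 0.0]
contact_force: [-0.3, 1.7, 0.6]
gripper_width: 0.2
grasp_force: 0.8
```

Emit:
{"name": "servo_tool", "arguments": {"motion": [{"travel": [0.008, 0, 0], "rot": [0, 0, 0], "hand": 0}, {"travel": [0.008, 0, 0], "rot": [0, 0, 0], "hand": 0}, {"travel": [0, 0, 0], "rot": [0, 0, 0], "hand": 0}]}}

```text
clock: 15.9
position: [604.6, 17.6, 172.0]
ee_rot: [-0.67, 0.742, 0.0, 0.0]
contact_force: [0.3, 5.1, 0.3]
gripper_width: -0.1
grasp_force: 2.1
```

Emit:
{"name": "servo_tool", "arguments": {"motion": [{"travel": [0.008, 0, 0], "rot": [0, 0, 0], "hand": 0}, {"travel": [0.008, 0, 0], "rot": [0, 0, 0], "hand": 0}, {"travel": [0, 0, 0], "rot": [0, 0, 0], "hand": 0}]}}

```text
clock: 16.15
position: [604.2, 13.7, 172.0]
ee_rot: [-0.67, 0.742, 0.0, 0.0]
contact_force: [-0.5, 4.1, 0.1]
gripper_width: 0.2
grasp_force: 2.3
```

Emit:
{"name": "servo_tool", "arguments": {"motion": [{"travel": [0.008, 0, 0], "rot": [0, 0, 0], "hand": 0}, {"travel": [0.008, 0, 0], "rot": [0, 0, 0], "hand": 0}, {"travel": [0, 0, 0], "rot": [0, 0, 0], "hand": 0}]}}

```text
clock: 16.4
position: [604.0, 11.3, 172.0]
ee_rot: [-0.67, 0.742, 0.001, 0.001]
contact_force: [0.1, 10.0, -0.2]
gripper_width: 0.2
grasp_force: 4.7
```

Emit:
{"name": "servo_tool", "arguments": {"motion": [{"travel": [0.008, 0, 0], "rot": [0, 0, 0], "hand": 0}, {"travel": [0.008, 0, 0], "rot": [0, 0, 0], "hand": 0}, {"travel": [0, 0, 0], "rot": [0, 0, 0], "hand": 0}]}}

```text
clock: 16.65
position: [603.7, 7.8, 172.0]
ee_rot: [-0.671, 0.742, 0.001, 0.002]
contact_force: [-1.0, 11.1, 0.8]
gripper_width: 0.2
grasp_force: 5.4
```

Emit:
{"name": "servo_tool", "arguments": {"motion": [{"travel": [0.008, 0, 0], "rot": [0, 0, 0], "hand": 0}, {"travel": [0.008, 0, 0], "rot": [0, 0, 0], "hand": 0}, {"travel": [0, 0, 0], "rot": [0, 0, 0], "hand": 0}]}}

```text
clock: 16.9
position: [603.4, 4.4, 172.0]
ee_rot: [-0.671, 0.742, 0.001, 0.002]
contact_force: [-0.3, 12.4, 1.4]
gripper_width: -0.3
grasp_force: 6.4
```

Emit:
{"name": "servo_tool", "arguments": {"motion": [{"travel": [0.006, 0, 0], "rot": [0, 0, 0], "hand": 0}, {"travel": [0.006, 0, 0], "rot": [0, 0, 0], "hand": 0}, {"travel": [0, 0, 0], "rot": [0, 0, 0], "hand": 0}]}}

```text
clock: 17.15
position: [603.1, 1.7, 172.0]
ee_rot: [-0.671, 0.742, 0.001, 0.002]
contact_force: [-0.2, 14.4, -0.1]
gripper_width: -0.1
grasp_force: 6.8
```

```bash
python3 bar.py
```

```text
17.15 tcp nest -0.18990730111072135 81.44245967932416 172.0199406558892 [-0.17536849 14.42571035 -0.07623325]
wrist bar 3036 [-56.5  56.3] [59.8 63.5 70. ] [190.7 197.5 199.3]
side bar 22 [-56.8 -30.7] [61.6 64.8 68.2] [193.2 199.4 202.4]
side knob 40 217.8058549911475 210.77740378542921 -125.60768526887604
```

Emit:
{"name": "servo_tool", "arguments": {"motion": [{"travel": [0.005, 0, 0], "rot": [0, 0, 0], "hand": 0}, {"travel": [0.005, 0, 0], "rot": [0, 0, 0], "hand": 0}, {"travel": [0, 0, 0], "rot": [0, 0, 0], "hand": 0}]}}

```text
clock: 17.5
position: [602.9, -0.7, 172.0]
ee_rot: [-0.671, 0.742, 0.001, 0.002]
contact_force: [-0.0, 14.2, 1.0]
gripper_width: 0.2
grasp_force: 6.8
```

Emit:
{"name": "servo_tool", "arguments": {"motion": [{"travel": [0.004, 0, 0], "rot": [0, 0, 0], "hand": 0}, {"travel": [0.004, 0, 0], "rot": [0, 0, 0], "hand": 0}, {"travel": [0, 0, 0], "rot": [0, 0, 0], "hand": 0}]}}

```text
clock: 17.75
position: [602.6, -3.7, 172.0]
ee_rot: [-0.671, 0.742, 0.001, 0.002]
contact_force: [0.3, 10.2, 0.6]
gripper_width: 0.3
grasp_force: 5.3
```

The force dropped, so I'll check the bolt by the knob height before pushing further.

Emit:
{"name": "servo_tool", "arguments": {"motion": [{"travel": [0, 0, 0], "rot": [0, 0, 0], "hand": 0}]}}

```text
clock: 17.83
position: [602.6, -3.7, 172.0]
ee_rot: [-0.671, 0.742, 0.001, 0.002]
contact_force: [-1.4, 10.4, 0.4]
gripper_width: 0.2
grasp_force: 5.4
```

```bash
python3 bar.py
```

```text
17.8333 tcp nest -0.18423600359480652 76.04288213954699 172.01230280942195 [-1.36219299 10.42277563  0.39529037]
wrist bar 3076 [-56.3  56.3] [54.3 58.  64.7] [190.6 197.5 199.3]
side bar 22 [-56.5 -31.9] [55.6 59.1 62.7] [195.2 198.1 203.4]
side knob 37 217.13328977470542 212.4773543682893 -125.71019558948286
```

The knob is still about 5 mm up, so the tongue is on the flat of the bolt and has not clicked yet. I'll continue in 1 mm steps.

Emit:
{"name": "servo_tool", "arguments": {"motion": [{"travel": [0.004, 0, 0], "rot": [0, 0, 0], "hand": 0}, {"travel": [0, 0, 0], "rot": [0, 0, 0], "hand": 0}]}}

```text
clock: 18.1
position: [602.4, -5.3, 172.0]
ee_rot: [-0.671, 0.742, 0.0, 0.001]
contact_force: [-0.1, 7.8, 0.0]
gripper_width: 0.3
grasp_force: 3.5
```

Emit:
{"name": "servo_tool", "arguments": {"motion": [{"travel": [0.004, 0, 0], "rot": [0, 0, 0], "hand": 0}, {"travel": [0, 0, 0], "rot": [0, 0, 0], "hand": 0}]}}

```text
clock: 18.27
position: [602.2, -7.2, 172.0]
ee_rot: [-0.67, 0.742, 0.0, 0.0]
contact_force: [0.7, 6.1, 0.0]
gripper_width: -0.3
grasp_force: 3.0
```

```bash
python3 bar.py
```

```text
18.2667 tcp nest -0.2090752162854369 72.50616326802515 172.02088123887077 [0.69079356 6.06385576 0.03805194]
wrist bar 3100 [-56.4  56.3] [50.7 54.4 61.5] [191.2 197.5 199.3]
side bar 25 [-55.6 -32.4] [51.4 55.6 59.4] [192.4 199.1 204.2]
side knob 37 215.12904175127073 207.46968391829387 -126.05692682362812
```

The knob is back at its rest height (207.5) and the force has dropped to 6 N: that was the click. I'll ease off and verify that it holds.

Emit:
{"name": "servo_tool", "arguments": {"motion": [{"travel": [-0.004, 0, 0], "rot": [0, 0, 0], "hand": 0}, {"travel": [-0.006, 0, 0], "rot": [0, 0, 0], "hand": 0}, {"travel": [-0.01, 0, 0], "rot": [0, 0, 0], "hand": 0}, {"travel": [-0.02, 0, 0], "rot": [0, 0, 0], "hand": 0}, {"travel": [-0.04, 0, 0], "rot": [0, 0, 0], "hand": 0}, {"travel": [0, 0, -0.06], "rot": [0, 0, 0], "hand": 0}, {"travel": [0, 0, -0.12], "rot": [0, 0, 0], "hand": 0}, {"travel": [0, 0, -0.12], "rot": [0, 0, 0], "hand": 0}, {"travel": [0, 0, -0.06], "rot": [0, 0, 0], "hand": 0}, {"travel": [0, 0, 0], "rot": [0, 0, 0], "hand": 0}]}}

```text
clock: 19.2
position: [606.1, 12.5, 267.1]
ee_rot: [-0.671, 0.742, -0.003, 0.004]
contact_force: [0.7, 1.0, 0.4]
gripper_width: 0.0
grasp_force: 0.0
```

Emit:
{"name": "servo_tool", "arguments": {"motion": [{"travel": [-0.1, 0, 0], "rot": [0, 0, 0], "hand": 0}, {"travel": [-0.1, 0, 0], "rot": [0, 0, 0], "hand": 0}, {"travel": [0, 0, 0], "rot": [0, 0, 0], "hand": 0}, {"travel": [0, 0, 0], "rot": [0, 0, 0], "hand": 0}]}}

```text
clock: 19.53
position: [608.6, 62.9, 260.9]
ee_rot: [-0.671, 0.741, 0.0, -0.001]
contact_force: [-0.5, -0.5, -0.5]
gripper_width: -0.2
grasp_force: 0.0
```

```bash
python3 bar.py
python3 - <<'E'
from h import *
im,d,K,C=cam("wrist"); save("w4",im)
E
```

```text
19.5333 tcp nest -0.7945119652745145 142.92238570963227 260.9025175643933 [-0.47438906 -0.50775453 -0.52519142]
wrist bar 2743 [-55.   55.2] [52.1 57.4 62.5] [194.6 197.8 199.7]
side bar 98 [-53.2  53.7] [51.5 55.6 60.1] [192.7 198.6 204.4]
side knob 38 212.98914016698222 207.4268611210333 -125.82967940446537
```

View pics/w4.png

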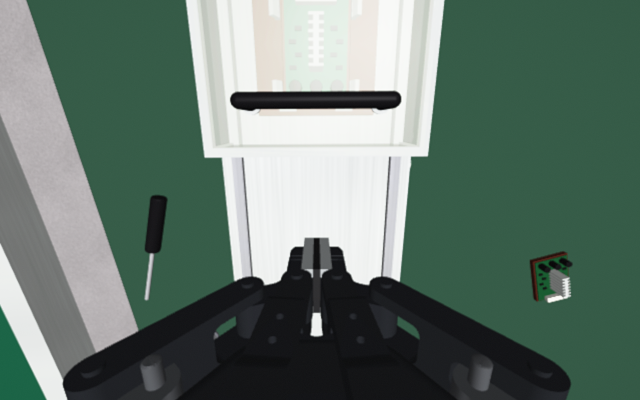

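The guard stays shut: the side view puts the bar at 55.6 both before and after release, and unlatched it would have sprung back to about 82. The board is visible under the hood, the bolt is down, and the gripper is clear.

```bash
python3 -c "
from bench import job_done; print(job_done())"
```

```text
the job is handed in; nothing more can be done
None
```

The board is seated flat in the nest with its plug towards the latch, the guard has clicked shut and holds by itself with the arm clear, and I handed the job in at about 20 s on the robot's clock.

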